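# Fetch the stamp from behind the jars

### The arm

A 7-joint arm with a two-finger parallel gripper is mounted at the origin on the work surface. World frame = base frame: x ahead of the robot, y to its left, z up, the work surface at z = 0. Lengths are in m, angles in rad, forces in N, time in s.
With the tool pointing down it reaches from about 0.35 to 0.9 m from the base axis. Payload 19.9 kg.
Tool frame: the origin (TCP) lies midway between the tips of the shut fingers; the grasp point (between the pads) lies 19 mm behind it (bot.grip_point_offset is the distance from the TCP to the grasp point, in m); z points along the fingers, y is the line along which they close (so a half turn about z gives the same grasp; the last joint's range is limited). The gripper opens to 94 mm and grips with 3 to 60 N. Pads are 16 mm wide; open, the fingers measure 119 mm over their backs; the gripper's body (75 mm by 177 mm) begins 78 mm behind the grasp point.
Start: joints at [1.181, 0.417, -0.01, 1.614, 0.005, 1.111, -0.053], TCP at [0.214, -0.587, 0.205] pointing down, gripper open.
Joint ranges: [-2.81, 2.81], [-0.39, 2.02], [-1.27, 1.25], [0.06, 2.57], [-1.19, 4.33], [0.19, 2], [-2.82, 2.82]. Speed limits (rad/s): [1.89, 1.89, 2.39, 2.39, 3.01, 3.01, 3.01].

### API

Orientations are given as a unit quaternion [x, y, z, w].
In Python, from plant import bot gives the robot as it stands.
- The arm moves only by the shell command python3 -m jog 'ROWS' [OPENING] [FORCE]. ROWS is JSON, a list of rows, each a list of 2 entries, a list of its own where there are three numbers: the shift along the tool's x, y, z in mm, then the turn, a rotation vector about the tool's x, y, z in rad. A call has 1 to 10 rows; each row shifts and turns the commanded pose from where the row before left it, along the tool's axes as they then stand; what a row does not reach is not made up. A row lasts 1/10 s, in which the tool goes at most 50 mm and 8.59 degrees, less where a joint would pass 70% of its speed; a pose out of reach is approached as far as the arm can. A call is refused whole if a number of a shift passes 50 or a number of a turn 0.15, either way. A call with a gripper value outside its range is refused whole. OPENING is the opening, from 0 (shut) to 1 (fully open), set as the call begins (- or left out, the last holds). The fingers move at their own pace and stop on an object; FORCE is the grip in N (left out, the last holds). Time passes only in rows, so rows that do not move let the fingers close. It gives the time, the measured TCP pose, the force, the opening and the grip force at its end, in the units of the state.
- bot.sense(): the state, without advancing time (a new reading comes with each control period).
- bot.capture(name): name is "scene" or "top" or "wrist"; returns a dict with "color" (480x640x3 uint8, red, green, blue), "fx", "fy", "cx", "cy" (pixels), "origin" and "orientation" of the camera in the world; the wrist camera has in their place "T_tool_cam" (4x4, takes a point from camera to tool coordinates, whose origin is the TCP and whose axes are the flange's). Camera axes: x right, y up, looking along -z (the intrinsics and any distortion apply to the point x, -y, -z); pixel columns grow to the right and rows downward; lengths in m; the calibration is good to about 2 mm. A picture is of the moment at which its call begins: read the wrist's pose just before it. There is no depth.
- bot.close_job(): hands the job in; it is judged then, once.
The state is a dict: "time_s": time; "joints": joint angles; "joint_velocities": joint speeds; "effort": joint torques, N m; "eef_pos": TCP position; "tcp_rot": TCP orientation; "ft_force": force on the tool from outside, world axes, zero at the start; "torque": the same for the moment, N m; "width": opening from 0.0 (shut) to 1.0 (fully open); "grip_force": force on a finger pad.
Only numpy, scipy, OpenCV 4.12 (cv2) and the standard library are available. Lean on these libraries where they do the work, as an engineer would, in place of code of your own. Each camera call takes 0.05 s, during which the arm holds its last target. There are 200 camera calls.

### The job

The round wooden stamp stands at the back of the narrow rack, behind the paint jar and the paint bottle. First stand both the jar and the bottle in the wooden tray, then stand the stamp upright on the middle of the open ink pad, and finally put the jar and the bottle back in the rack, each upright where it stood at the start. Set things down without dropping or tipping them, let go of everything, and do not disturb the brush pot, the mug or the roll of tape.

Things in the scene. Friction and masses are not known exactly. Their poses are not given: they have to be found in the camera images.
- rack: Fixed wooden one-lane rack. Origin on the table; x runs along the lane to its closed back. Base 8 mm thick, x -95 to +145 mm. Side walls' inner faces y = +/-40 mm, outer +/-50; back wall's inner face x = 135; side walls up to z = 80, back 40. Front (-x, to the robot) and top open. Single file at the start: jar or bottle in front (x about -55), the other next (about 11), stamp behind (about 75)
- tray: Fixed wooden tray, pale green inside, 270 mm (x) by 190 mm (y). Origin: underside centre. Floor 6 mm thick; inside 246 by 166 mm; long walls (at +/-y) 45 mm high, end walls (at +/-x) with hand slots 85 mm high. Stands left or right of the rack, the ink pad on the other side; empty at the start.
- pad: Fixed open ink pad: dark tin 80 mm (x) by 110 mm (y) with a flat hard felt, 66 by 96 mm, whose top is at z = 16 mm, 2 mm above the tin's rim. Origin: underside centre of the tin, below the middle of the felt. Its open lid, of the same size with a bright inside, lies flat (8 mm high) towards +x, centre at x = 87 mm.
- jar: Loose wide paint jar, 0.2 to 0.4 kg, 130 mm high: round grey body with paper label, radius 30 mm up to z = 88 mm, neck of radius 25 mm, steel lid of radius 27 mm from z = 100 to 130 mm, best held by the lid. Origin: underside centre, z up. The same from all sides.
- bottle: Loose slim paint bottle, 0.15 to 0.3 kg, 148 mm high: round white body with paper label, radius 24 mm up to z = 98 mm, narrowing to 13 mm at z = 116 mm, black cap of radius 16 mm from z = 116 to 148 mm, best held by the cap. Origin: underside centre, z up.
- stamp: Loose round hand stamp of dark wood, 0.08 kg, 74 mm high: base of radius 22 mm up to z = 22 mm, neck of radius 10 mm, handle knob of radius 18 mm from z = 38 to 74 mm, edges rounded. Origin: underside centre, z up. In the rack the knob has about 42 mm free to the back wall and 22 mm to each side wall.
- brush_pot: Bystander: steel pot of radius 34 mm, 85 mm high, with brushes standing up to 210 mm. Origin: underside centre. Leave alone.
- mug: Bystander: white mug, radius 40 mm, 85 mm high, handle at its +y. Origin: underside centre. Leave alone.
- tape: Bystander: roll of paper tape lying flat, outer radius 45 mm, 25 mm high. Origin: underside centre. Leave alone.

How it is judged:
By the outcome, as a careful person would: the job done as asked, in the order asked, and still so for the second after the job is handed in, with the robot touching nothing.
It also fails if it takes over 128 s, if anything falls off the work surface, if the arm or the gripper's body presses on something with over 40 N, if the wrist force passes 120 N, or if a joint passes its speed limit or range.

## Working session

There is one attempt and no reset: what is moved stays moved. The work goes in short steps, Python scripts to look and compute and a shell command to move; the robot and the scene stay as the last step left them, time stands still between calls to the robot, and variables do not carry over. Pictures are saved under pics/ and viewed, at most 14 in all, crops included, and the job is handed in when it is done.

```bash
ls; mkdir -p pics
python3 - <<'E'
from plant import bot
import cv2
print(bot.sense())
for n in("scene","top"):
    c=bot.capture(n); cv2.imwrite(f"pics/{n}0.png",c["color"][:,:,::-1]); print({k:v for k,v in c.items() if k!="color"})
print(bot.grip_point_offset)
E
```

```text
pics
{'time_s': 0.0, 'joints': array([ 1.18048531,  0.41797032, -0.01029172,  1.61416442,  0.00471149,
        1.11072274, -0.05300065]), 'joint_velocities': array([-0.00012808, -0.000656  ,  0.00075227, -0.00116065, -0.00091005,
        0.00017235, -0.00326209]), 'effort': array([ 5.72277222e-04, -8.51233864e+01,  6.41114172e-01, -4.25994229e+01,
       -4.84865124e-02,  1.86995947e-02,  9.92632545e-05]), 'eef_pos': array([ 0.21346024, -0.58701132,  0.20483174]), 'tcp_rot': array([ 9.84829478e-01,  1.73523816e-01, -1.60129096e-04, -5.99757488e-04]), 'ft_force': array([-0.67374695,  0.88813044,  0.65706576]), 'torque': array([-0.03731574,  0.06637947,  0.03007864]), 'grip_force': 0.0, 'width': 1.0000521577264665}
{'fx': 464.38602888479886, 'fy': 464.38602888479886, 'cx': 312.9952368675213, 'cy': 234.22916543391545, 'origin': array([ 1.09277167, -0.52010316,  0.72693382]), 'orientation': array([0.37085107, 0.14819158, 0.35460475, 0.84543729])}
{'fx': 552.8994981431996, 'fy': 552.8994981431996, 'cx': 315.23581254731, 'cy': 236.84584204497293, 'origin': array([ 0.40426496, -0.01485265,  1.11818403]), 'orientation': array([ 0.05251763, -0.05411199, -0.69796136,  0.71215429])}
0.0188
```

View pics/top0.png

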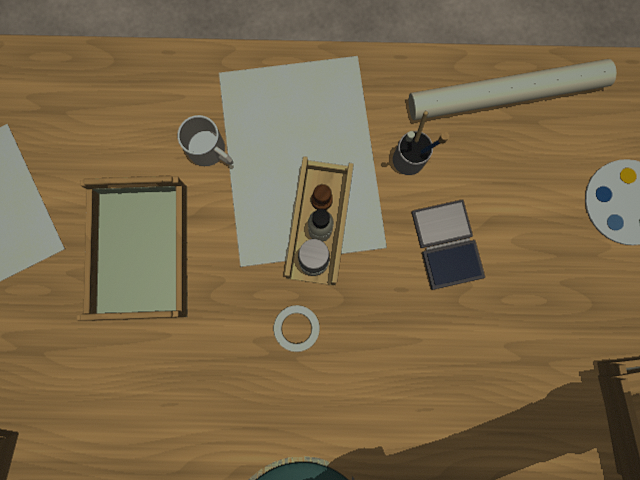

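View pics/scene0.png

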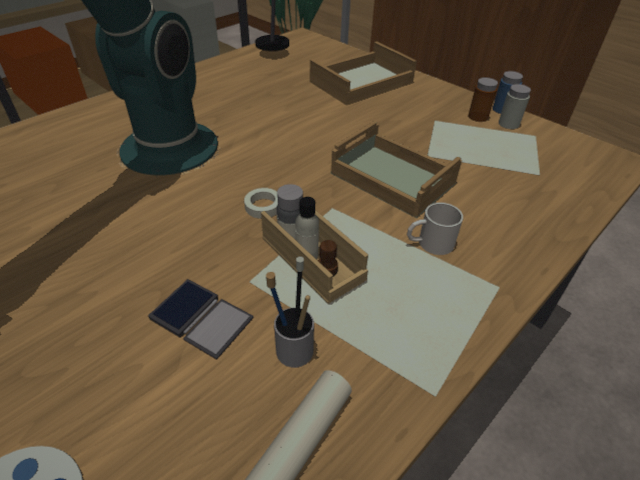

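The top view shows the jar at about (314,255), the bottle at (320,220) and the stamp at (322,193) in the rack. The tray is on the left around (138,250), the pad felt is at (454,264), and the tape is at (297,328). In the scene view, the order front to back is jar, bottle, stamp. Next I'll enlarge the crop.

```bash
cat > h.py <<'E'
import numpy as np, cv2
from scipy.spatial.transform import Rotation as R
from plant import bot
def ray(c,u,v):
    d=np.array([(u-c["cx"])/c["fx"],-(v-c["cy"])/c["fy"],-1.0])
    return np.array(c["origin"]), R.from_quat(c["orientation"]).apply(d)
def plane(c,u,v,z):
    o,d=ray(c,u,v); return o+d*(z-o[2])/d[2]
def wristcam():
    s=bot.sense(); c=bot.capture("wrist"); T=np.eye(4); T[:3,:3]=R.from_quat(s["tcp_rot"]).as_matrix(); T[:3,3]=s["eef_pos"]
    M=T@np.array(c["T_tool_cam"]); c["origin"]=M[:3,3]; c["orientation"]=R.from_matrix(M[:3,:3]).as_quat(); return c
E
python3 - <<'E'
import cv2
a=cv2.imread("pics/top0.png")
cv2.imwrite("pics/c1.png",cv2.resize(a[150:295,270:370],None,fx=4,fy=4,interpolation=cv2.INTER_CUBIC))
E
```

```text
(no output)
```

View pics/c1.png

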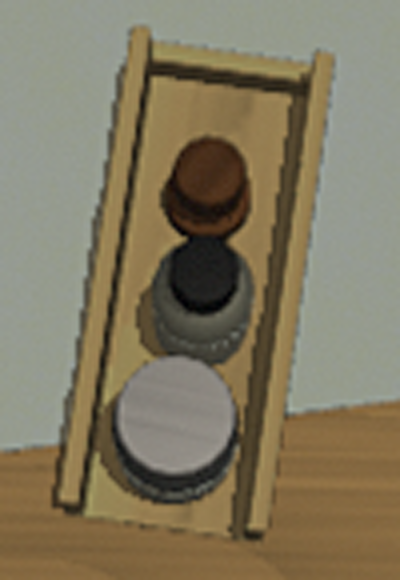

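The crop shows the jar lid centred at (176,415), the bottle cap at (204,272) and the stamp knob at (210,173). The rack wall-top corners are near (58,503), (268,537), (334,54) and (132,28).

Run:
```python
from h import *
c=bot.capture("top"); s=bot.capture("scene")
q=lambda x,y:(270+(x+.5)/4-.5,150+(y+.5)/4-.5)
np.set_printoptions(precision=4,suppress=True)
for n,x,y,z in [("jar",176,415,.13),("bottle",204,272,.148),("stamp",210,172,.074),("FLo",58,503,.08),("FLi",82,508,.08),("FRi",245,533,.08),("FRo",268,537,.08),("BRo",334,54,.08),("BRi",314,52,.08),("BLi",150,30,.08),("BLo",132,28,.08)]:
    print(n,plane(c,*q(x,y),z)[:2])
# blobs
a=c["color"]; hsv=cv2.cvtColor(a,cv2.COLOR_RGB2HSV)
print(hsv[264,454],hsv[225,440],hsv[250,138],hsv[328,280],a[264,454],a[250,138])
def blob(m,z,n):
    m=cv2.morphologyEx(m.astype(np.uint8),cv2.MORPH_OPEN,np.ones((3,3)))
    k,l,st,ce=cv2.connectedComponentsWithStats(m); 
    i=1+np.argmax(st[1:,4]); cn,_=cv2.findContours((l==i).astype(np.uint8),0,2)
    r=cv2.minAreaRect(cn[0]); b=cv2.boxPoints(r)
    P=np.array([plane(c,*p,z) for p in b]); print(n,st[i],"centroid",plane(c,*ce[i],z)[:2],"boxc",P.mean(0)[:2],"sides",np.linalg.norm(P[1]-P[0]),np.linalg.norm(P[2]-P[1]),"ang",np.degrees(np.arctan2(*(P[1]-P[0])[1::-1])))
H=np.zeros(a.shape[:2],bool)
w=H.copy(); w[230:300,410:500]=1; blob(w&(a[...,2]>=a[...,0])&(a.max(2)<75),.016,"felt")
w=H.copy(); w[180:320,80:190]=1; g=a.astype(int); blob(w&(g[...,1]>g[...,0]+5)&(hsv[...,2]>120),.006,"tray")
w=H.copy(); w[300:360,265:330]=1; blob(w&(hsv[...,1]<60)&(hsv[...,2]>110),.025,"tape")
```

```text
jar [ 0.5244 -0.0133]
bottle [ 0.5867 -0.0245]
stamp [ 0.6499 -0.0272]
FLo [0.4878 0.0414]
FLi [0.4857 0.03  ]
FRi [ 0.4755 -0.0467]
FRo [ 0.4738 -0.0575]
BRo [ 0.7083 -0.0862]
BRi [ 0.7091 -0.0765]
BLi [0.7184 0.0032]
BLo [0.7192 0.012 ]
[115  55  51] [ 20  22 137] [ 40  49 141] [ 56  14 147] [40 42 51] [132 141 114]
felt [ 427  243   55   42 1624] centroid [ 0.5229 -0.2946] boxc [ 0.5232 -0.2947] sides 0.09959090672617046 0.06744921366701406 ang -75.85236872176412
tray [  97  191   79  122 9160] centroid [0.5351 0.3447] boxc [0.5381 0.3466] sides 0.16033274707437015 0.24703731452664238 ang -88.81166669667758
tape [274 305  45  47 901] centroid [0.3895 0.0179] boxc [0.3902 0.0183] sides 0.08635587580472413 0.08856326215905606 ang -88.85686583756835
```

```bash
python3 -m jog '[[[0,0,-35],[0,0,0.116]],[[0,0,-35],[0,0,0.116]],[[0,0,-35],[0,0,0.116]],[[0,0,0],[0,0,0]]]' 1
```

```text
time_s: 0.6
eef_pos: [0.2142, -0.5888, 0.3151]
tcp_rot: [1.0, -0.002, 0.001, 0.003]
ft_force: [0.3, 0.4, 0.8]
width: 0.997
grip_force: 0.0
```

```bash
python3 -m jog '[[[22,-40,0],[0,0,0]],[[22,-40,0],[0,0,0]],[[22,-40,0],[0,0,0]],[[22,-40,0],[0,0,0]],[[22,-40,0],[0,0,0]],[[22,-40,0],[0,0,0]],[[22,-40,0],[0,0,0]],[[22,-40,0],[0,0,0]],[[22,-40,0],[0,0,0]],[[22,-40,0],[0,0,0]]]'; python3 -m jog '[[[22,-40,0],[0,0,0]],[[22,-40,0],[0,0,0]],[[22,-40,0],[0,0,0]],[[20,-40,0],[0,0,0]],[[0,0,0],[0,0,0]],[[0,0,0],[0,0,0]]]'
python3 - <<'E'
from h import *
c=wristcam(); print(c["origin"],c["orientation"],c["fx"],bot.sense()["eef_pos"],bot.sense()["tcp_rot"]); cv2.imwrite("pics/w1.png",c["color"][:,:,::-1])
E
```

```text
time_s: 1.6
eef_pos: [0.4336, -0.1853, 0.3101]
tcp_rot: [1.0, 0.001, -0.0, 0.0]
ft_force: [0.7, -0.5, 0.6]
width: 0.999
grip_force: 0.0
time_s: 2.2
eef_pos: [0.5191, -0.0264, 0.3097]
tcp_rot: [1.0, 0.002, -0.001, -0.0]
ft_force: [-0.2, 0.2, -0.0]
width: 1.0
grip_force: 0.0
[ 0.58825984 -0.02592146  0.48900546] [-0.08493203  0.08527917 -0.70065263  0.70327797] 330.402784108677 [ 0.51885922 -0.02751379  0.30989292] [ 9.99999682e-01  6.40388111e-04 -4.75944294e-04 -9.31255669e-06]
```

View pics/w1.png

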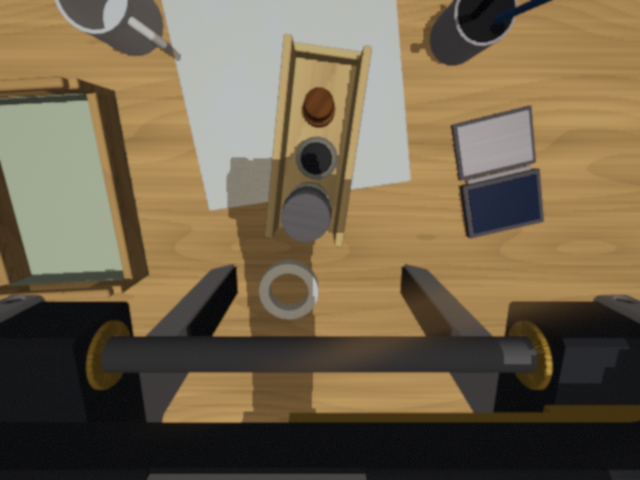

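The wrist view shows the jar lid top at (306,213), the cap at (317,158), the knob at (319,104) and the felt at (504,204). I'll cast these as rays and compare them with the top camera.

Run:
```python
from h import *
c=wristcam(); print([k for k in c])
for n,u,v,z in [("jar",306,213,.138),("cap",317,158,.156),("stamp",319,104,.082),("felt",504,204,.016)]: print(n,plane(c,u,v,z)[:2].round(4))
t=bot.capture("top")
for n,u,v,z in [("jar",313.6,253.4,.138),("cap",320.6,217.6,.156),("stamp",322.1,192.6,.082)]: print(n,plane(t,u,v,z)[:2].round(4))
# refine circles in a zoomed wrist image
a=cv2.resize(c["color"][80:250,260:380],None,fx=5,fy=5,interpolation=cv2.INTER_CUBIC); cv2.imwrite("pics/w2.png",cv2.cvtColor(a[:,:],cv2.COLOR_RGB2BGR)[:, :][::1][:850][::2,::2][:,:])
h=cv2.HoughCircles(cv2.cvtColor(a,cv2.COLOR_RGB2GRAY),cv2.HOUGH_GRADIENT,1,60,param1=100,param2=25,minRadius=45,maxRadius=150)
print([] if h is None else [(260+x/5,80+y/5,r/5) for x,y,r in h[0][:8]])
```

```text
['color', 'fx', 'fy', 'cx', 'cy', 'T_tool_cam', 'origin', 'orientation']
jar [ 0.5288 -0.0134]
cap [ 0.5864 -0.0253]
stamp [ 0.6467 -0.0272]
felt [ 0.5219 -0.2935]
jar [ 0.5234 -0.0133]
cap [ 0.5853 -0.0244]
stamp [ 0.648  -0.0271]
[]
```

View pics/w2.png

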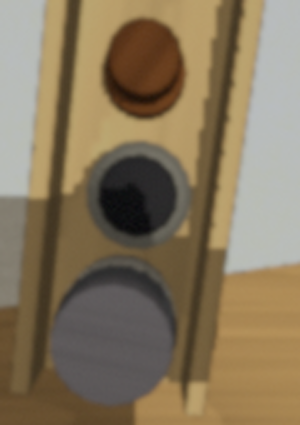

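```bash
python3 -m jog '[[[5,-15,0],[0,0,0]],[[0,0,40],[0,0,0]],[[0,0,40],[0,0,0]],[[0,0,40],[0,0,0]],[[0,0,40],[0,0,0]],[[0,0,25],[0,0,0]],[[0,0,19],[0,0,0]],[[0,0,0],[0,0,0]],[[0,0,0],[0,0,0]]]' 1; python3 -m jog '[[[0,0,0],[0,0,0]],[[0,0,0],[0,0,0]],[[0,0,0],[0,0,0]],[[0,0,0],[0,0,0]],[[0,0,0],[0,0,0]],[[0,0,0],[0,0,0]],[[0,0,0],[0,0,0]],[[0,0,0],[0,0,0]]]' 0 25
```

```text
time_s: 3.25
eef_pos: [0.5242, -0.0127, 0.107]
tcp_rot: [1.0, -0.0, 0.0, 0.0]
ft_force: [-0.1, 0.1, 0.8]
width: 0.999
grip_force: 0.0
time_s: 4.05
eef_pos: [0.5242, -0.012, 0.1065]
tcp_rot: [1.0, 0.0, 0.0, -0.0]
ft_force: [-0.0, 0.1, 2.4]
width: 0.569
grip_force: 25.0
```

```bash
python3 -m jog '[[[0,0,-8],[0,0,0]],[[0,0,-20],[0,0,0]],[[0,0,-34],[0,0,0]],[[0,0,-34],[0,0,0]],[[0,0,-25],[0,0,0]],[[0,0,-9],[0,0,0]],[[0,-10,0],[0,0,0]],[[0,-20,0],[0,0,0]],[[-3,-30,0],[0,0,0]],[[-3,-35,0],[0,0,0]]]'; python3 -m jog '[[[-5,-40,0],[0,0,0]],[[-5,-40,0],[0,0,0]],[[-5,-40,0],[0,0,0]],[[-5,-40,0],[0,0,0]],[[-5,-40,0],[0,0,0]],[[-5,-31,0],[0,0,0]],[[-3,-20,0],[0,0,0]],[[0,-10,0],[0,0,0]],[[0,0,0],[0,0,0]],[[0,0,0],[0,0,0]]]'; python3 -c "
from h import *
for n in('top','scene'): 
  c=bot.capture(n); cv2.imwrite(f'pics/{n}1.png',c['color'][:,:,::-1])
c=wristcam(); cv2.imwrite('pics/w3.png',c['color'][:,:,::-1])"
```

```text
time_s: 5.05
eef_pos: [0.5171, 0.0838, 0.2347]
tcp_rot: [1.0, -0.0, -0.001, 0.0]
ft_force: [0.7, 0.6, -3.1]
width: 0.572
grip_force: 25.0
time_s: 6.05
eef_pos: [0.485, 0.3429, 0.2357]
tcp_rot: [1.0, 0.0, -0.0, 0.0]
ft_force: [0.1, -0.2, -3.4]
width: 0.57
grip_force: 25.0
```

View pics/scene1.png

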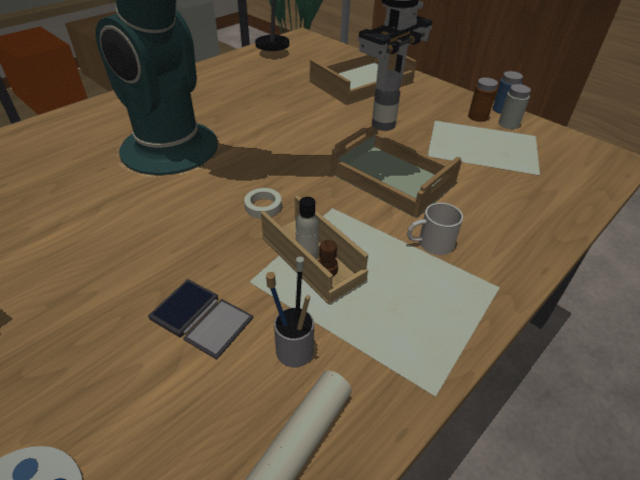

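The scene view shows the jar held upright over the tray at (386,105). The bottle and stamp are undisturbed.

```bash
python3 -m jog '[[[0,0,15],[0,0,0]],[[0,0,30],[0,0,0]],[[0,0,30],[0,0,0]],[[0,0,25],[0,0,0]],[[0,0,15],[0,0,0]],[[0,0,9],[0,0,0]],[[0,0,4],[0,0,0]],[[0,0,1],[0,0,0]],[[0,0,1],[0,0,0]],[[0,0,0],[0,0,0]]]'
```

```text
time_s: 7.2
eef_pos: [0.4852, 0.3441, 0.1071]
tcp_rot: [1.0, 0.0, 0.0, -0.0]
ft_force: [-0.4, 0.1, -3.6]
width: 0.569
grip_force: 25.0
```

```bash
python3 -m jog '[[[0,0,1],[0,0,0]],[[0,0,1],[0,0,0]],[[0,0,0],[0,0,0]],[[0,0,0],[0,0,0]]]'
```

```text
time_s: 7.6
eef_pos: [0.4849, 0.344, 0.1046]
tcp_rot: [1.0, 0.0, 0.0, -0.0]
ft_force: [0.6, 0.4, -1.6]
width: 0.571
grip_force: 25.0
```

```bash
python3 -m jog '[[[0,0,0],[0,0,0]],[[0,0,0],[0,0,0]],[[0,0,0],[0,0,0]],[[0,0,0],[0,0,0]],[[0,0,-20],[0,0,0]],[[0,0,-40],[0,0,0]],[[0,0,-40],[0,0,0]],[[0,0,-40],[0,0,0]]]' 1; python3 -m jog '[[[10,35,0],[0,0,0]],[[10,35,0],[0,0,0]],[[10,38,0],[0,0,0]],[[11,40,0],[0,0,0]],[[10,40,0],[0,0,0]],[[10,40,0],[0,0,0]],[[10,40,0],[0,0,0]],[[10,40,0],[0,0,0]],[[10,35,0],[0,0,0]],[[10,25,0],[0,0,0]]]'; python3 -m jog '[[[0,0,0],[0,0,0]],[[0,0,0],[0,0,0]]]'; python3 -c "
from h import *
c=wristcam(); cv2.imwrite('pics/w4.png',c['color'][60:380,160:480,::-1]); t=bot.capture('top')
for p in [(0,0)]: print(bot.sense()['eef_pos'])"
```

```text
time_s: 8.4
eef_pos: [0.4846, 0.3438, 0.2461]
tcp_rot: [1.0, 0.0, -0.0, -0.0]
ft_force: [0.3, 0.2, 1.0]
width: 1.001
grip_force: 0.0
time_s: 9.4
eef_pos: [0.5864, -0.0269, 0.2445]
tcp_rot: [1.0, -0.001, -0.0, 0.0]
ft_force: [0.2, 0.2, -0.7]
width: 1.002
grip_force: 0.0
time_s: 9.6
eef_pos: [0.5861, -0.0241, 0.2443]
tcp_rot: [1.0, 0.0, -0.0, -0.0]
ft_force: [0.9, 1.3, -1.3]
width: 1.004
grip_force: 0.0
[ 0.5859667  -0.02286247  0.24452449]
```

View pics/w4.png

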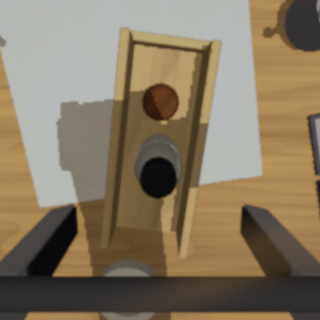

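The bottle cap is at about (318,237), centred between the fingers. I'll descend and grip.

```bash
python3 -m jog '[[[0,0,30],[0,0,0]],[[0,0,35],[0,0,0]],[[0,0,30],[0,0,0]],[[0,0,20],[0,0,0]],[[0,0,8],[0,0,0]],[[0,0,0],[0,0,0]],[[0,0,0],[0,0,0]]]' 1; python3 -m jog '[[[0,0,0],[0,0,0]],[[0,0,0],[0,0,0]],[[0,0,0],[0,0,0]],[[0,0,0],[0,0,0]],[[0,0,0],[0,0,0]],[[0,0,0],[0,0,0]],[[0,0,0],[0,0,0]],[[0,0,0],[0,0,0]],[[0,0,0],[0,0,0]],[[0,0,0],[0,0,0]]]' 0 25
```

```text
time_s: 10.4
eef_pos: [0.5867, -0.0236, 0.1226]
tcp_rot: [1.0, 0.001, 0.001, -0.0]
ft_force: [0.6, 0.5, 0.5]
width: 1.002
grip_force: 0.0
time_s: 11.4
eef_pos: [0.5861, -0.024, 0.1214]
tcp_rot: [1.0, 0.0, -0.0, -0.0]
ft_force: [0.7, 0.1, -0.6]
width: 0.335
grip_force: 25.0
```

```bash
python3 -m jog '[[[0,0,-8],[0,0,0]],[[0,0,-20],[0,0,0]],[[0,0,-34],[0,0,0]],[[0,0,-34],[0,0,0]],[[0,0,-25],[0,0,0]],[[0,0,-9],[0,0,0]],[[0,-10,0],[0,0,0]],[[0,-20,0],[0,0,0]],[[2,-30,0],[0,0,0]],[[2,-40,0],[0,0,0]]]'; python3 -m jog '[[[2,-40,0],[0,0,0]],[[2,-40,0],[0,0,0]],[[1,-40,0],[0,0,0]],[[0,-40,0],[0,0,0]],[[0,-40,0],[0,0,0]],[[0,-36,0],[0,0,0]],[[0,-22,0],[0,0,0]],[[0,-10,0],[0,0,0]],[[0,0,0],[0,0,0]]]';python3 -m jog '[[[0,0,15],[0,0,0]],[[0,0,30],[0,0,0]],[[0,0,30],[0,0,0]],[[0,0,25],[0,0,0]],[[0,0,15],[0,0,0]],[[0,0,9],[0,0,0]],[[0,0,4],[0,0,0]],[[0,0,1],[0,0,0]],[[0,0,0],[0,0,0]]]'
```

```text
time_s: 12.4
eef_pos: [0.5894, 0.0761, 0.2496]
tcp_rot: [1.0, -0.001, -0.001, 0.0]
ft_force: [0.3, -0.2, -2.3]
width: 0.338
grip_force: 25.0
time_s: 13.3
eef_pos: [0.5938, 0.3451, 0.2499]
tcp_rot: [1.0, 0.001, -0.001, 0.0]
ft_force: [0.2, 0.2, -2.7]
width: 0.338
grip_force: 25.0
time_s: 14.2
eef_pos: [0.5952, 0.3442, 0.1233]
tcp_rot: [1.0, 0.0, 0.0, -0.0]
ft_force: [0.2, 0.3, -3.0]
width: 0.335
grip_force: 25.0
```

```bash
python3 -m jog '[[[0,0,1],[0,0,0]],[[0,0,1],[0,0,0]],[[0,0,1],[0,0,0]],[[0,0,0],[0,0,0]],[[0,0,0],[0,0,0]]]'
```

```text
time_s: 14.7
eef_pos: [0.5948, 0.344, 0.1195]
tcp_rot: [1.0, 0.0, -0.0, -0.0]
ft_force: [1.0, 0.7, -2.3]
width: 0.334
grip_force: 25.0
```

```bash
python3 -m jog '[[[0,0,0],[0,0,0]],[[0,0,0],[0,0,0]],[[0,0,0],[0,0,0]],[[0,0,0],[0,0,0]],[[0,0,-20],[0,0,0]],[[0,0,-40],[0,0,0]],[[0,0,-40],[0,0,0]],[[0,0,-40],[0,0,0]]]' 1; python3 -c "
from h import *
print(bot.sense()['joints'])
c=bot.capture('top'); cv2.imwrite('pics/top2.png',c['color'][130:340,50:370,::-1])"
```

```text
time_s: 15.5
eef_pos: [0.5946, 0.3439, 0.2611]
tcp_rot: [1.0, 0.0, -0.0, -0.0]
ft_force: [0.4, 0.9, -0.9]
width: 0.979
grip_force: 0.0
[-0.21021815  0.54561014 -0.55111869  1.35957848  0.28453452  1.31492635
 -2.33774907]
```

View pics/top2.png

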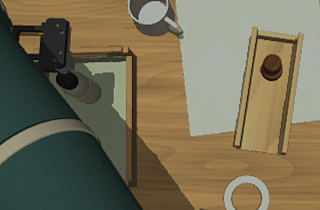

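The bottle stands upright in the tray at crop (88,88), and the stamp is alone in the rack. I'll move over the stamp and test the turn direction against joint 7.

```bash
python3 -m jog '[[[5,37,0],[0,0,0]],[[6,40,0],[0,0,0]],[[6,40,0],[0,0,0]],[[6,40,0],[0,0,0]],[[6,40,0],[0,0,0]],[[6,40,0],[0,0,0]],[[6,40,0],[0,0,0]],[[6,40,0],[0,0,0]],[[6,34,0],[0,0,0]],[[0,20,0],[0,0,0]]]' 0.75; python3 -c "
from h import *
print(bot.sense()['joints'])"; python3 -m jog '[[[0,0,0],[0,0,0.14]],[[0,0,0],[0,0,0.14]],[[0,0,0],[0,0,0]]]'; python3 -c "
from h import *
print(bot.sense()['joints'])"
```

```text
time_s: 16.55
eef_pos: [0.6485, -0.0305, 0.2591]
tcp_rot: [1.0, -0.001, -0.0, 0.0]
ft_force: [-0.3, 0.7, 0.2]
width: 0.752
grip_force: 0.0
[ 0.334784    0.45924244 -0.47408606  1.47222391  0.2148189   1.26187485
 -1.73562786]
time_s: 16.85
eef_pos: [0.6481, -0.0271, 0.2594]
tcp_rot: [0.99, -0.141, 0.0, 0.0]
ft_force: [0.6, 0.7, 0.0]
width: 0.75
grip_force: 0.0
[ 0.29395202  0.45007609 -0.42133681  1.474648    0.1883255   1.25694912
 -2.0012413 ]
```

```bash
python3 -m jog '[[[0,0,0],[0,0,-0.142]],[[0,0,0],[0,0,-0.142]],[[0,0,0],[0,0,-0.142]],[[0,0,0],[0,0,-0.142]],[[0,0,0],[0,0,-0.142]],[[0,0,0],[0,0,-0.142]],[[0,0,0],[0,0,-0.142]],[[0,0,0],[0,0,-0.142]],[[0,0,0],[0,0,-0.142]],[[0,0,0],[0,0,-0.142]]]'; python3 -m jog '[[[0,0,0],[0,0,-0.142]],[[0,0,0],[0,0,-0.142]],[[0,0,0],[0,0,-0.147]],[[0,0,0],[0,0,0]],[[0,0,0],[0,0,0]],[[0,0,0],[0,0,0]]]'; python3 -c "
from h import *
c=wristcam(); cv2.imwrite('pics/w5.png',c['color'][:,:,::-1]); s=bot.sense(); print(s['joints'],s['tcp_rot'],c['origin'])
T=bot.capture('top'); cv2.imwrite('pics/top3.png',T['color'][:,:,::-1])"
```

```text
time_s: 17.85
eef_pos: [0.6482, -0.0268, 0.2594]
tcp_rot: [0.839, 0.545, 0.0, 0.0]
ft_force: [-0.4, -0.1, 0.3]
width: 0.751
grip_force: 0.0
time_s: 18.45
eef_pos: [0.6482, -0.027, 0.2595]
tcp_rot: [0.708, 0.707, 0.0, 0.0]
ft_force: [-0.8, -0.3, 0.0]
width: 0.749
grip_force: 0.0
[ 0.53217198  0.52884138 -0.78924413  1.46567701  0.38037769  1.30478557
 -0.28931621] [7.07375000e-01 7.06838459e-01 1.70858263e-06 5.58413135e-05] [0.6487334  0.04183183 0.4387978 ]
```

View pics/w5.png

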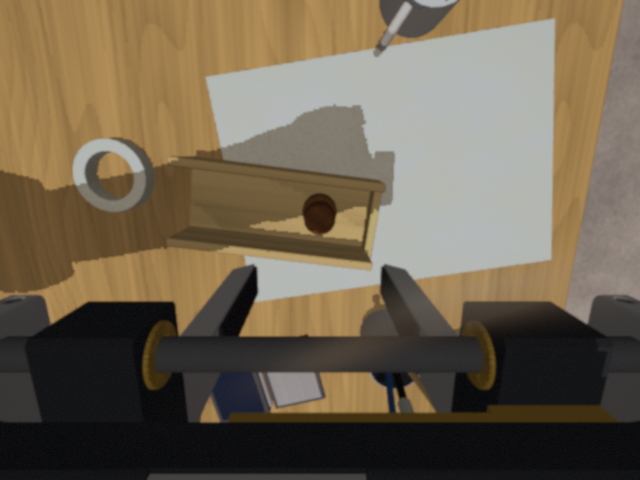

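The stamp knob is at (319,214), midway between the fingers at u of about 320. The rack is in view. I'll check knob and pot positions numerically.

Run:
```python
from h import *
c=wristcam(); a=c["color"].astype(int)
m=np.zeros(a.shape[:2],np.uint8); m[185:245,290:350]=((a[...,0]<95)&(a[...,0]>1.6*a[...,2]))[185:245,290:350]
ys,xs=np.nonzero(m); print(len(xs),xs.min(),xs.max(),ys.min(),ys.max())
print(plane(c,xs.mean(),216,.082),plane(c,390,345,.085))
t=bot.capture("top")
print("pot",plane(t,411,153,.085),"brush tips",plane(t,425,115,.2),plane(t,446,137,.2),"mug",plane(t,199,140,.085))
```

```text
1328 290 341 193 244
[ 0.64722128 -0.02072865  0.082     ] [ 0.73383521 -0.17661982  0.085     ]
pot [ 0.72937699 -0.19773249  0.085     ] brush tips [ 0.76216031 -0.20216412  0.2       ] [ 0.72311161 -0.23809067  0.2       ] mug [0.74685273 0.21363695 0.085     ]
```

```bash
python3 -m jog '[[[2,0,20],[0,0,0]],[[0,0,40],[0,0,0]],[[0,0,40],[0,0,0]],[[0,0,40],[0,0,0]],[[0,0,35],[0,0,0]],[[0,0,22],[0,0,0]],[[0,0,12],[0,0,0]],[[0,0,5],[0,0,0]],[[0,0,0],[0,0,0]],[[0,0,0],[0,0,0]]]' 0.75; python3 -m jog '[[[0,0,0],[0,0,0]],[[0,0,0],[0,0,0]],[[0,0,0],[0,0,0]],[[0,0,0],[0,0,0]],[[0,0,0],[0,0,0]],[[0,0,0],[0,0,0]],[[0,0,0],[0,0,0]],[[0,0,0],[0,0,0]]]' 0 20
```

```text
time_s: 19.65
eef_pos: [0.6488, -0.0249, 0.0467]
tcp_rot: [0.707, 0.707, 0.001, 0.001]
ft_force: [-0.0, -0.0, -0.2]
width: 0.75
grip_force: 0.0
time_s: 20.45
eef_pos: [0.6482, -0.025, 0.0455]
tcp_rot: [0.707, 0.707, 0.0, -0.0]
ft_force: [-1.1, 0.1, 1.7]
width: 0.382
grip_force: 20.0
```

```bash
python3 -m jog '[[[0,0,-8],[0,0,0]],[[0,0,-20],[0,0,0]],[[0,0,-40],[0,0,0]],[[0,0,-40],[0,0,0]],[[0,0,-30],[0,0,0]],[[0,-12,-12],[0,0,0]],[[0,-30,0],[0,0,0]],[[0,-40,0],[0,0,0]],[[-5,-30,0],[0,0,0]],[[-20,-13,0],[0,0,0]]]'; python3 -m jog '[[[-35,0,0],[0,0,0]],[[-40,0,0],[0,0,0]],[[-40,0,0],[0,0,0]],[[-40,0,0],[0,0,0]],[[-35,0,0],[0,0,0]],[[-30,0,0],[0,0,0]],[[-16,0,0],[0,0,0]],[[-8,0,0],[0,0,0]],[[0,0,0],[0,0,0]],[[0,0,0],[0,0,0]]]'; python3 -c "
from h import *
c=wristcam(); cv2.imwrite('pics/w6.png',c['color'][:,:,::-1])
c=bot.capture('scene'); cv2.imwrite('pics/scene2.png',c['color'][:,:,::-1])"
```

```text
time_s: 21.45
eef_pos: [0.5209, -0.0486, 0.196]
tcp_rot: [0.706, 0.709, -0.0, 0.0]
ft_force: [0.5, -1.0, 0.1]
width: 0.382
grip_force: 20.0
time_s: 22.45
eef_pos: [0.5238, -0.2925, 0.1956]
tcp_rot: [0.706, 0.708, 0.0, -0.0]
ft_force: [0.9, -0.7, -0.9]
width: 0.379
grip_force: 20.0
```

View pics/scene2.png

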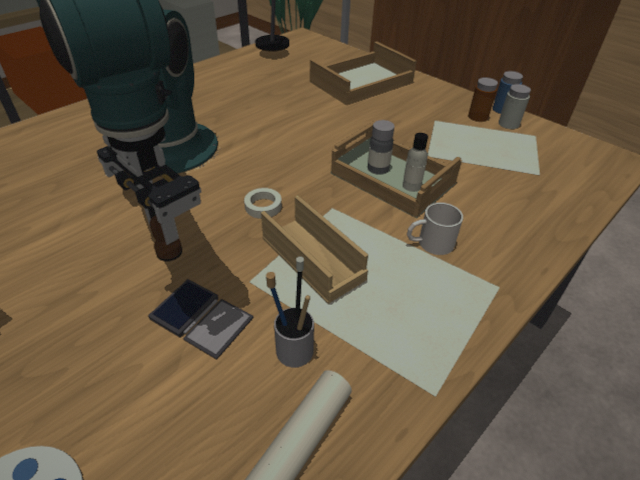

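View pics/w6.png

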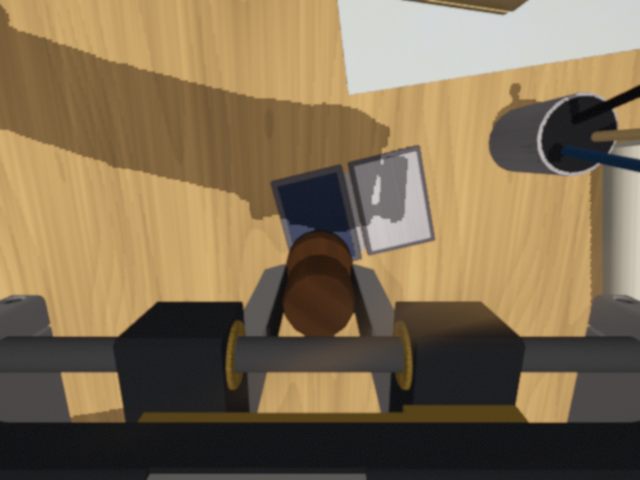

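The scene shows the stamp upright in the gripper over the pad, with jar and bottle standing in the tray. In the wrist view the tin corners are about (272,180) and (360,260), and the knob top is centred near (319,303).

Run:
```python
from h import *
c=wristcam(); a=c["color"].astype(int)
print(bot.sense()["eef_pos"],plane(c,316,220,.015),plane(c,319,303,.232))
P=[plane(c,*p,.014) for p in[(272,181),(342,165),(360,260)]]
print(np.linalg.norm(P[1]-P[0]),np.linalg.norm(P[2]-P[1]))
t=bot.capture("scene"); b=t["color"].astype(int)
m=((b[...,2]>b[...,0]+5)&(b.max(2)<70)); m[:275]=0;m[340:]=0;m[:,:140]=0;m[:,225:]=0
m=cv2.morphologyEx(m.astype(np.uint8),cv2.MORPH_OPEN,np.ones((3,3)))
r=cv2.minAreaRect(max(cv2.findContours(m,0,2)[0],key=cv2.contourArea)); ap=cv2.approxPolyDP(max(cv2.findContours(m,0,2)[0],key=cv2.contourArea),6,True)[:,0]
Q=np.array([plane(t,*p,.016) for p in ap]); print(ap.tolist(),Q.round(4),Q.mean(0))
```

```text
[ 0.52373338 -0.29292003  0.19565973] [ 0.52110005 -0.29148398  0.015     ] [ 0.52432914 -0.29019876  0.232     ]
0.07715781077173357 0.10844437470823083
[[210, 294], [185, 283], [154, 314], [180, 327]] [[ 0.5383 -0.2426  0.016 ]
 [ 0.4799 -0.2617  0.016 ]
 [ 0.5049 -0.3468  0.016 ]
 [ 0.5644 -0.3283  0.016 ]] [ 0.52183418 -0.29485419  0.016     ]
```

```bash
python3 -m jog '[[[-1,-2,15],[0,0,0]],[[0,0,30],[0,0,0]],[[0,0,35],[0,0,0]],[[0,0,30],[0,0,0]],[[0,0,18],[0,0,0]],[[0,0,7],[0,0,0]],[[0,0,3],[0,0,0]],[[0,0,1],[0,0,0]],[[0,0,1],[0,0,0]],[[0,0,0],[0,0,0]]]';python3 -m jog '[[[0,0,1],[0,0,0]],[[0,0,0],[0,0,0]],[[0,0,0],[0,0,0]]]'
```

```text
time_s: 23.65
eef_pos: [0.5218, -0.2954, 0.0562]
tcp_rot: [0.707, 0.707, 0.0, 0.001]
ft_force: [-0.1, 1.4, 0.3]
width: 0.38
grip_force: 20.0
time_s: 23.95
eef_pos: [0.5215, -0.2952, 0.0546]
tcp_rot: [0.707, 0.707, 0.0, 0.0]
ft_force: [0.7, -0.8, -1.5]
width: 0.379
grip_force: 20.0
```

```bash
python3 -m jog '[[[0,0,1],[0,0,0]],[[0,0,0],[0,0,0]],[[0,0,0],[0,0,0]]]';python3 -m jog '[[[0,0,0],[0,0,0]],[[0,0,0],[0,0,0]],[[0,0,0],[0,0,0]],[[0,0,0],[0,0,0]]]' 0.75; python3 -m jog '[[[0,0,-10],[0,0,0]],[[0,0,-30],[0,0,0]],[[0,0,-40],[0,0,0]],[[0,0,-40],[0,0,0]],[[0,0,-40],[0,0,0]],[[0,0,-20],[0,0,0]],[[0,0,0],[0,0,0]]]'
python3 - <<'E'
from h import *
for n in("scene","top"):
    cv2.imwrite(f"pics/{n}4.png",bot.capture(n)["color"][:,:,::-1])
cv2.imwrite("pics/w7.png",wristcam()["color"][:,:,::-1])
E
```

```text
time_s: 24.25
eef_pos: [0.5215, -0.2952, 0.0535]
tcp_rot: [0.707, 0.707, 0.0, 0.0]
ft_force: [0.9, 0.0, 0.7]
width: 0.38
grip_force: 20.0
time_s: 24.65
eef_pos: [0.5214, -0.2951, 0.0534]
tcp_rot: [0.707, 0.707, 0.0, -0.0]
ft_force: [0.9, 0.2, -1.0]
width: 0.684
grip_force: 0.0
time_s: 25.35
eef_pos: [0.5226, -0.2954, 0.2372]
tcp_rot: [0.707, 0.708, 0.0, 0.002]
ft_force: [0.9, 0.7, -0.2]
width: 0.751
grip_force: 0.0
```

View pics/w7.png

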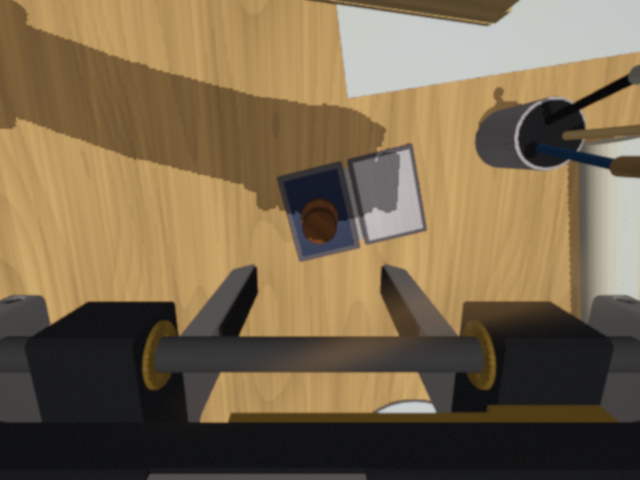

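The stamp stands upright on the felt at about (319,215), with the tin centred near (319,212). So it is in the middle. I'll turn back and fetch the bottle first, since it stood behind the jar.

```bash
python3 -m jog '[[[0,0,-2],[0,0,0.143]],[[0,0,-2],[0,0,0.143]],[[0,0,-2],[0,0,0.143]],[[0,0,-2],[0,0,0.143]],[[0,0,-2],[0,0,0.143]],[[0,0,-2],[0,0,0.143]],[[0,0,-2],[0,0,0.143]],[[0,0,0],[0,0,0.143]],[[0,0,0],[0,0,0.143]],[[0,0,0],[0,0,0.143]]]' 1; python3 -m jog '[[[0,0,0],[0,0,0.141]],[[0,-25,0],[0,0,0]],[[0,-45,0],[0,0,0]],[[0,-45,0],[0,0,0]],[[0,-45,0],[0,0,0]],[[0,-45,0],[0,0,0]],[[0,-45,0],[0,0,0]],[[0,-45,0],[0,0,0]],[[0,-45,0],[0,0,0]],[[5,-45,0],[0,0,0]]]'; python3 -m jog '[[[12,-45,0],[0,0,0]],[[12,-45,0],[0,0,0]],[[12,-45,0],[0,0,0]],[[12,-45,0],[0,0,0]],[[12,-40,0],[0,0,0]],[[7,-25,0],[0,0,0]],[[0,-9,0],[0,0,0]],[[0,0,0],[0,0,0]],[[0,0,0],[0,0,0]]]'
```

```text
time_s: 26.5
eef_pos: [0.5209, -0.2949, 0.2462]
tcp_rot: [0.998, 0.068, -0.001, -0.001]
ft_force: [0.2, -0.1, -1.4]
width: 1.002
grip_force: 0.0
time_s: 27.5
eef_pos: [0.5251, 0.0915, 0.2467]
tcp_rot: [1.0, 0.0, -0.001, 0.0]
ft_force: [1.2, -0.2, 1.2]
width: 1.001
grip_force: 0.0
time_s: 28.4
eef_pos: [0.5929, 0.3427, 0.247]
tcp_rot: [1.0, 0.0, -0.0, 0.0]
ft_force: [0.1, -1.0, 0.3]
width: 1.001
grip_force: 0.0
```

Correct by (2,−1), descend 127 mm to 0.1195–0.120 and grip.

```bash
python3 -m jog '[[[2,-1,20],[0,0,0]],[[0,0,35],[0,0,0]],[[0,0,35],[0,0,0]],[[0,0,23],[0,0,0]],[[0,0,10],[0,0,0]],[[0,0,4],[0,0,0]],[[0,0,0],[0,0,0]],[[0,0,0],[0,0,0]]]' 1; python3 -m jog '[[[0,0,0],[0,0,0]],[[0,0,0],[0,0,0]],[[0,0,0],[0,0,0]],[[0,0,0],[0,0,0]],[[0,0,0],[0,0,0]],[[0,0,0],[0,0,0]],[[0,0,0],[0,0,0]],[[0,0,0],[0,0,0]],[[0,0,0],[0,0,0]],[[0,0,0],[0,0,0]]]' 0 25
```

```text
time_s: 29.2
eef_pos: [0.5955, 0.3451, 0.1219]
tcp_rot: [1.0, 0.0, 0.001, -0.0]
ft_force: [-0.5, 0.5, -0.3]
width: 0.999
grip_force: 0.0
time_s: 30.2
eef_pos: [0.5949, 0.3449, 0.1204]
tcp_rot: [1.0, 0.0, -0.0, 0.0]
ft_force: [0.8, -0.3, 0.8]
width: 0.335
grip_force: 25.0
```

```bash
python3 -m jog '[[[0,0,-8],[0,0,0]],[[0,0,-20],[0,0,0]],[[0,0,-34],[0,0,0]],[[0,0,-34],[0,0,0]],[[0,0,-25],[0,0,0]],[[0,0,-9],[0,0,0]],[[0,10,0],[0,0,0]],[[0,20,0],[0,0,0]],[[-2,30,0],[0,0,0]],[[-2,40,0],[0,0,0]]]'; python3 -m jog '[[[-2,40,0],[0,0,0]],[[-2,40,0],[0,0,0]],[[-1,40,0],[0,0,0]],[[0,40,0],[0,0,0]],[[0,40,0],[0,0,0]],[[0,36,0],[0,0,0]],[[0,22,0],[0,0,0]],[[0,11,0],[0,0,0]],[[0,0,0],[0,0,0]],[[0,0,0],[0,0,0]]]'
```

```text
time_s: 31.2
eef_pos: [0.5898, 0.244, 0.2484]
tcp_rot: [1.0, 0.001, -0.001, 0.0]
ft_force: [1.3, -0.2, -1.9]
width: 0.332
grip_force: 25.0
time_s: 32.2
eef_pos: [0.5859, -0.0229, 0.2499]
tcp_rot: [1.0, 0.001, -0.0, -0.0]
ft_force: [-0.5, 0.6, -3.0]
width: 0.334
grip_force: 25.0
```

```bash
python3 -m jog '[[[0,1,15],[0,0,0]],[[0,0,30],[0,0,0]],[[0,0,30],[0,0,0]],[[0,0,25],[0,0,0]],[[0,0,14],[0,0,0]],[[0,0,8],[0,0,0]],[[0,0,3],[0,0,0]],[[0,0,1],[0,0,0]],[[0,0,0],[0,0,0]],[[0,0,0],[0,0,0]]]'; python3 -m jog '[[[0,0,1],[0,0,0]],[[0,0,0],[0,0,0]],[[0,0,0],[0,0,0]]]'
```

```text
time_s: 33.2
eef_pos: [0.5866, -0.0251, 0.1252]
tcp_rot: [1.0, 0.0, 0.001, 0.0]
ft_force: [-0.7, 0.1, -1.7]
width: 0.335
grip_force: 25.0
time_s: 33.5
eef_pos: [0.5862, -0.0251, 0.1236]
tcp_rot: [1.0, 0.0, 0.0, 0.0]
ft_force: [-0.0, -0.1, -1.9]
width: 0.336
grip_force: 25.0
```

```bash
python3 -m jog '[[[0,0,1],[0,0,0]],[[0,0,0.7],[0,0,0]],[[0,0,0],[0,0,0]],[[0,0,0],[0,0,0]]]'
```

```text
time_s: 33.9
eef_pos: [0.5866, -0.0251, 0.1223]
tcp_rot: [1.0, 0.0, 0.0, 0.0]
ft_force: [-1.3, 0.2, 6.8]
width: 0.337
grip_force: 25.0
```

```bash
python3 -m jog '[[[0,0,0],[0,0,0]],[[0,0,0],[0,0,0]],[[0,0,0],[0,0,0]],[[0,0,0],[0,0,0]],[[0,0,0],[0,0,0]],[[0,0,-20],[0,0,0]],[[0,0,-40],[0,0,0]],[[0,0,-40],[0,0,0]],[[0,0,-30],[0,0,0]]]' 1; python3 -m jog '[[[-10,-35,0],[0,0,0]],[[-10,-35,0],[0,0,0]],[[-10,-38,0],[0,0,0]],[[-11,-40,0],[0,0,0]],[[-10,-40,0],[0,0,0]],[[-10,-40,0],[0,0,0]],[[-10,-40,0],[0,0,0]],[[-10,-40,0],[0,0,0]],[[-10,-36,0],[0,0,0]],[[-10,-25,0],[0,0,0]]]'; python3 -m jog '[[[0,0,0],[0,0,0]],[[0,0,0],[0,0,0]]]'; python3 -c "
from h import *
c=bot.capture('top');cv2.imwrite('pics/top5.png',cv2.resize(c['color'][140:300,270:500,::-1],None,fx=3,fy=3))"
```

```text
time_s: 34.8
eef_pos: [0.5865, -0.0249, 0.2542]
tcp_rot: [1.0, 0.001, 0.001, -0.0]
ft_force: [0.9, -0.2, 0.2]
width: 0.996
grip_force: 0.0
time_s: 35.8
eef_pos: [0.4838, 0.3463, 0.2518]
tcp_rot: [1.0, 0.001, -0.0, -0.0]
ft_force: [0.4, -0.4, 0.2]
width: 1.001
grip_force: 0.0
time_s: 36.0
eef_pos: [0.4847, 0.344, 0.2516]
tcp_rot: [1.0, 0.001, -0.0, 0.0]
ft_force: [0.9, -0.2, 0.5]
width: 1.0
grip_force: 0.0
```

View pics/top5.png

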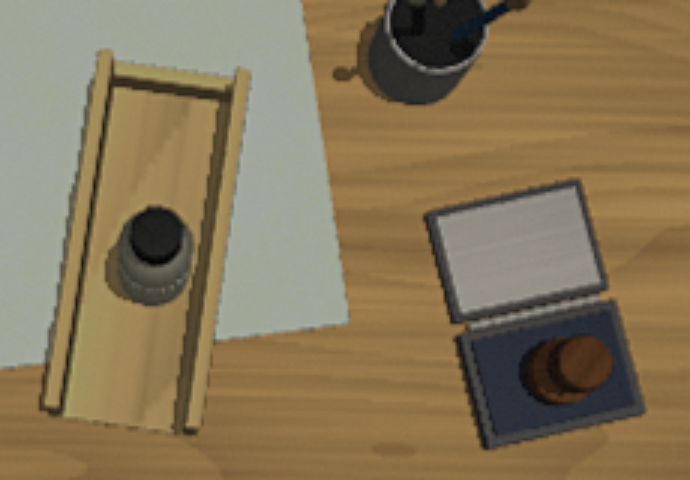

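The stamp base centre is at about (554,370) and the tin centre at (552,374), so it is centred to about 3 mm. The bottle is back upright at its original place. Now the jar.

```bash
python3 -m jog '[[[0,0,20],[0,0,0]],[[0,0,40],[0,0,0]],[[0,0,40],[0,0,0]],[[0,0,28],[0,0,0]],[[0,0,13],[0,0,0]],[[0,0,5],[0,0,0]],[[0,0,0],[0,0,0]],[[0,0,0],[0,0,0]]]' 1; python3 -m jog '[[[0,0,0],[0,0,0]],[[0,0,0],[0,0,0]],[[0,0,0],[0,0,0]],[[0,0,0],[0,0,0]],[[0,0,0],[0,0,0]],[[0,0,0],[0,0,0]],[[0,0,0],[0,0,0]],[[0,0,0],[0,0,0]]]' 0 25
```

```text
time_s: 36.85
eef_pos: [0.4856, 0.3442, 0.1072]
tcp_rot: [1.0, 0.0, 0.001, -0.0]
ft_force: [0.4, 0.6, 0.6]
width: 1.002
grip_force: 0.0
time_s: 37.65
eef_pos: [0.4849, 0.3439, 0.1058]
tcp_rot: [1.0, 0.0, -0.0, -0.0]
ft_force: [0.1, 1.1, 0.2]
width: 0.568
grip_force: 25.0
```

```bash
python3 -m jog '[[[0,0,-8],[0,0,0]],[[0,0,-20],[0,0,0]],[[0,0,-34],[0,0,0]],[[0,0,-34],[0,0,0]],[[0,0,-25],[0,0,0]],[[0,0,-9],[0,0,0]],[[0,10,0],[0,0,0]],[[2,20,0],[0,0,0]],[[5,30,0],[0,0,0]],[[5,40,0],[0,0,0]]]'; python3 -m jog '[[[5,40,0],[0,0,0]],[[5,40,0],[0,0,0]],[[5,40,0],[0,0,0]],[[5,40,0],[0,0,0]],[[5,40,0],[0,0,0]],[[2,30,0],[0,0,0]],[[0,18,0],[0,0,0]],[[0,8,0],[0,0,0]],[[0,0,0],[0,0,0]],[[0,0,0],[0,0,0]]]'; python3 -c "
from h import *
c=bot.capture('scene');cv2.imwrite('pics/sc6.png',c['color'][100:380,150:500,::-1])"
```

```text
time_s: 38.65
eef_pos: [0.496, 0.2428, 0.234]
tcp_rot: [1.0, 0.001, -0.001, 0.0]
ft_force: [1.1, -0.2, -3.5]
width: 0.57
grip_force: 25.0
time_s: 39.65
eef_pos: [0.5238, -0.0112, 0.2353]
tcp_rot: [1.0, 0.001, -0.0, -0.0]
ft_force: [-0.6, 0.5, -3.2]
width: 0.572
grip_force: 25.0
```

```bash
python3 -m jog '[[[0,0,15],[0,0,0]],[[0,0,30],[0,0,0]],[[0,0,30],[0,0,0]],[[0,0,25],[0,0,0]],[[0,0,14],[0,0,0]],[[0,0,8],[0,0,0]],[[0,0,3],[0,0,0]],[[0,0,1],[0,0,0]],[[0,0,0],[0,0,0]],[[0,0,0],[0,0,0]]]'; python3 -m jog '[[[0,0,1],[0,0,0]],[[0,0,0.5],[0,0,0]],[[0,0,0],[0,0,0]],[[0,0,0],[0,0,0]]]'
```

```text
time_s: 40.7
eef_pos: [0.5246, -0.0122, 0.1104]
tcp_rot: [1.0, 0.0, 0.001, 0.0]
ft_force: [-0.1, -0.3, -3.2]
width: 0.567
grip_force: 25.0
time_s: 41.1
eef_pos: [0.5242, -0.0121, 0.1083]
tcp_rot: [1.0, 0.0, -0.0, -0.0]
ft_force: [-0.6, -0.8, -3.5]
width: 0.572
grip_force: 25.0
```

```bash
python3 -m jog '[[[0,0,0.7],[0,0,0]],[[0,0,0.5],[0,0,0]],[[0,0,0],[0,0,0]],[[0,0,0],[0,0,0]]]'
```

```text
time_s: 41.5
eef_pos: [0.5246, -0.012, 0.1077]
tcp_rot: [1.0, 0.0, 0.0, 0.0]
ft_force: [-2.6, -0.4, 10.0]
width: 0.569
grip_force: 25.0
```

Firm contact. I'll release, lift clear and look.

```bash
python3 -m jog '[[[0,0,0],[0,0,0]],[[0,0,0],[0,0,0]],[[0,0,0],[0,0,0]],[[0,0,0],[0,0,0]],[[0,0,0],[0,0,0]],[[0,0,-20],[0,0,0]],[[0,0,-40],[0,0,0]],[[0,0,-40],[0,0,0]],[[0,0,-40],[0,0,0]]]' 1; python3 -m jog '[[[-5,-35,0],[0,0,0]],[[-5,-40,0],[0,0,0]],[[-5,-40,0],[0,0,0]],[[-5,-40,0],[0,0,0]],[[-5,-40,0],[0,0,0]],[[-5,-35,0],[0,0,0]],[[0,-20,0],[0,0,0]],[[0,0,0],[0,0,0]],[[0,0,0],[0,0,0]],[[0,0,0],[0,0,0]]]'
python3 - <<'E'
from h import *
c=bot.capture('scene')["color"];t=bot.capture('top')["color"]
cv2.imwrite('pics/fin.png',np.hstack([c[100:400,130:480],cv2.resize(t[140:300,250:500],None,fx=1.6,fy=1.6)[:256,:400] if 0 else cv2.resize(t[140:300,270:500],(431,300))])[:,:,::-1])
E
```

```text
time_s: 42.4
eef_pos: [0.5239, -0.012, 0.2486]
tcp_rot: [1.0, 0.001, -0.0, -0.0]
ft_force: [0.5, -1.3, 0.2]
width: 1.0
grip_force: 0.0
time_s: 43.4
eef_pos: [0.4943, 0.2367, 0.2469]
tcp_rot: [1.0, -0.0, -0.0, 0.0]
ft_force: [-0.2, 0.2, 0.2]
width: 0.999
grip_force: 0.0
```

View pics/fin.png

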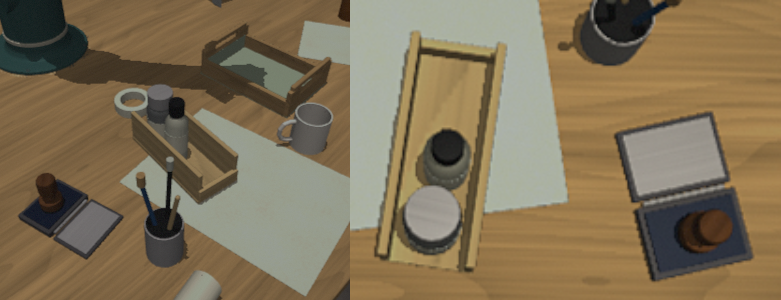

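The jar and bottle are upright in the rack at their start places: jar at (433,215) and bottle at (447,150). The stamp is upright on the felt at (708,228), the tray is empty, and the bystanders are untouched.

```bash
python3 -c "
from plant import bot
print(bot.close_job())"
```

```text
the job is handed in; nothing more can be done
None
```

The job is handed in after about 43 s: the stamp stands upright within about 3 mm of the ink pad's middle, the jar and bottle are back upright at their starting places in the rack, the gripper is empty and clear, and the last images show the brush pot, mug and tape undisturbed.

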